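# Press a bearing home with a hand-cranked bench press

## Task

Fit the loose crank fully down onto the square end of the press spindle, then wind it clockwise by its black knob, full turns, until the ram has pushed the bearing fully home, flush with the top of the blue bracket. Stop gently when you feel it bottom, because the printed boss splits if the press is forced; then wind back until the ram is well clear of the bearing (about half a turn), leave the crank on the spindle and leave everything else on the desk where it is.

Things in the scene. Friction and masses are not known exactly. Their poses are not given: they have to be found in the camera images.
- press: dark blue bench press, fixed to the desk: base plate 150 x 180 x 20 mm, two upright steel columns 140 mm apart along its y axis, top beam whose upper face is 200 mm over the desk. Origin on the desk at the middle of the base, on the screw's axis; z up
- spindle_top (a point): middle of the top face of the bright square shaft end that points straight up out of the press's top beam, on the press's vertical axis; 238 mm over the desk, stays at that height. The square is 14 mm across flats, 26 mm tall, its top 3 mm tapered to 10 mm. x and y axes are square to the flats and turn with the spindle
- spindle: the spindle (screw), origin on its axis at the foot of the square end, on top of a round flange 26 mm wide on which the crank's hub rests when fully down, 212 mm over the desk; it turns about its vertical axis and stays at that height. One turn clockwise seen from above lowers the ram 16 mm; counter-clockwise raises it
- crank_hub (a point): centre of the hub of the loose steel crank: a block 32 x 32 x 40 mm tall, standing on the desk, square socket downwards (15.6 mm across, 28 mm deep, chamfered 1.5 mm, parallel to the hub's sides). x axis along the arm towards the knob, z up. The arm leaves at +x and -x, so grip the faces at +y and -y. Crank about 0.46 kg, balanced at the hub. Fully fitted, this point is 232 mm over the desk
- crank_knob (a point): middle of the black upright knob at the end of the crank's arm: 22 mm wide, 45 mm tall, 65 mm from the hub's axis, 38 to 83 mm over the hub's underside (arm top at 36 mm). The sleeve spins freely on its pin, so a gripper can hold it all the way round without turning. A counterweight ball 28 mm wide is 44 mm from the axis on the other side
- ram: grey crosshead guided on the columns, with a round steel ram, brass pad down, above the bearing. Origin: middle of the pad's underside, 88 mm over the desk when fully up; moves vertically. Winding takes 2 N at the knob while it runs free, 4 to 7 N while the bearing slides in, then rises steeply within 20 mm of knob travel at the bottom; 14 to 17 N there is a press load of 400 N, which splits the boss
- bearing_top (a point): centre of the top face of the bearing (28 mm wide, 8 mm thick, bright ring with brown seal) that stands 5 to 7 mm proud of its pocket in the blue bracket under the ram. When home it is flush with the bracket's boss, 50 mm over the desk
- bearing: the same bearing, origin at the centre of its underside
- spare_bracket: bystander: second blue printed bracket, loose, 87 x 46 x 34 mm, origin under it
- keyboard: bystander: black keyboard 125 x 425 x 20 mm, origin under its centre
- mouse: bystander: black mouse 100 x 58 x 33 mm
- pencil_case: bystander: tan pencil case 75 x 190 x 45 mm
- pen_pot: bystander: purple pen holder of four square tubes, 90 x 90 mm, pens up to 150 mm tall, origin under its tallest tube
- notebook: bystander: tan hard notebook 210 x 145 x 16 mm
- bearing_tray: bystander: grey tray 100 x 75 x 24 mm with spare bearings
- screwdriver: bystander: orange screwdriver 180 mm long
Mind the look-alikes: they are no part of the job. What is shaped like the part that bears crank_hub but pink is not meant. Leave any green look-alike of the press alone.

How it is judged:
By the outcome, as a careful person would: the job done as asked, in the order asked, and still so for the second after the job is handed in, with the robot touching nothing.
It also fails if it takes over 72 s, if anything falls off the work surface, if the arm or the gripper's body presses on something with over 40 N, if the wrist force passes 120 N, or if a joint passes its speed limit or range.

## Robot

A 6-joint arm with a two-finger parallel gripper is mounted at the origin on the work surface. World frame = base frame: x ahead of the robot, y to its left, z up, the work surface at z = 0. Lengths are in m, angles in rad, forces in N, time in s.
With the tool pointing down it reaches from about 0.325 to 1 m from the base axis. Payload 5.1 kg.
Tool frame: the origin (TCP) lies at the very end of the fingers, on their centre line; the grasp point (between the pads) lies 19 mm behind it; z points along the fingers, y is the direction in which the jaws open and shut (so a half turn about z gives the same grasp; the last joint's range is limited). The gripper opens to 85 mm and grips with 20 to 120 N. Pads are 22 mm wide; open, the fingers measure 114 mm over their backs; the gripper's body (76 mm by 85 mm) begins 54 mm behind the grasp point. The pads swing forward as they close: fully open they stand 13 mm farther back than shut.
Start: joints at [1.208, 0.124, 1.65, -0, 1.367, -0.083], TCP at [0.18, 0.625, 0.231] pointing down, gripper open.
Joint ranges: [-2.61, 2.61], [-1.02, 2.33], [0.03, 2.71], [-1.35, 4.49], [0.32, 2.68], [-2.91, 2.91]. Speed limits (rad/s): [2.57, 2.57, 3.14, 3.14, 3.14, 3.14].

## Interface

Orientations are given as a unit quaternion [x, y, z, w].
In Python, from workcell import bot gives the robot as it stands.
- The arm moves only by the tool send_rows, never from a script. Its argument "deltas" is a list of rows, each a list of 4 numbers: the shift along the tool's x, y, z in mm, then the turn about the tool's z in degrees. A call has 1 to 10 rows; each row is the pose to reach, as a shift and turn from the pose measured when the call began, along the tool's axes at that moment; what a row does not reach only later rows make up. A row lasts 1/8 s, in which the tool goes at most 62.5 mm and 10.7 degrees, less where a joint would pass 70% of its speed; a pose out of reach is approached as far as the arm can. A call with a gripper value outside its range is refused whole. "hand" is the opening, from -1 (shut) to 1 (fully open), set as the call begins (left out, the last holds). The fingers move at their own pace and stop on an object; the grip force is fixed at half the most. Time passes only in rows, so rows that repeat a pose let the fingers close. It gives the time, the measured TCP pose, the force and the opening at its end, in the units of the state.
- bot.get_obs(): the state, without advancing time (a new reading comes with each control period).
- bot.snapshot(name): name is "side" or "top" or "wrist"; returns a dict with "color" (420x560x3 uint8, red, green, blue), "range_z" (420x560 float32, m along the optical axis (not along the pixel's ray), 0 where there is no reading), "K" (3x3 intrinsics, pixels), "pose" (4x4, takes a point from camera to world coordinates). Camera axes: x right, y up, looking along -z (the intrinsics and any distortion apply to the point x, -y, -z); pixel columns grow to the right and rows downward; lengths in m; the calibration is good to about 2 mm. The wrist camera is an equidistant fisheye: a pixel r from the principal point sees the ray r / f radians off the axis. A picture is of the moment at which its call begins.
- bot.hand_in(): hands the job in, once; it reports no verdict.
The state is a dict: "time": time; "joint_pos": joint angles; "joint_vel": joint speeds; "effort": joint torques, N m; "eef_pos": TCP position; "ee_rot": TCP orientation; "ft_force": force on the tool from outside, world axes, zero at the start; "ft_torque": the same for the moment, N m; "grip_width": finger opening in m.
Only numpy, scipy, OpenCV 4.12 (cv2) and the standard library are available. Lean on these libraries where they do the work, as an engineer would, in place of code of your own. Each camera call takes 0.05 s, during which the arm holds its last target. There are 200 camera calls.

## Working session

There is one attempt and no reset: what is moved stays moved. The work goes in short steps, Python scripts to look and compute and a tool call to move; the robot and the scene stay as the last step left them, time stands still between calls to the robot, and variables do not carry over. Pictures are saved under pics/ and viewed, about 8 in all and at most 12, crops included, and the job is handed in when it is done.

Besides the shell and the picture viewer there is one more tool, called in YAML: its name, and indented under it one key for each argument. send_rows: Moves the arm, as the interface text tells. Its arguments: {"type":"object","properties":{"deltas":{"type":"array","items":{"type":"array","items":{"type":"number"}}},"hand":{"type":"number"}},"required":["deltas"]}

```bash
mkdir -p pics && ls && python3 - <<'E'
from workcell import bot
import cv2,numpy as np
o=bot.get_obs();print({k:np.round(v,3) for k,v in o.items()})
for n in("top","side"):
    s=bot.snapshot(n);cv2.imwrite(f"pics/{n}0.png",s["color"][:,:,::-1]);np.savez(f"pics/{n}0.npz",**s)
    print(n,s["K"].round(1).tolist(),s["pose"].round(3).tolist(),[k for k in s])
E
```

```text
pics
{'time': np.float64(0.0), 'joint_pos': array([ 1.208,  0.124,  1.652, -0.   ,  1.368, -0.083]), 'joint_vel': array([ 0.   ,  0.003,  0.   , -0.   ,  0.   ,  0.001]), 'effort': array([-1.0000e-03, -4.2361e+01, -3.6546e+01, -0.0000e+00,  7.0000e-03,
       -0.0000e+00]), 'eef_pos': array([0.179, 0.624, 0.23 ]), 'ee_rot': array([ 0.139,  0.99 , -0.001, -0.   ]), 'ft_force': array([ 0.269, -0.586,  0.686]), 'ft_torque': array([-0.02 , -0.038,  0.025]), 'grip_width': np.float64(0.085)}
top [[381.4, 0.0, 280.2], [0.0, 381.4, 208.1], [0.0, 0.0, 1.0]] [[0.104, 0.974, -0.199, 0.349], [-0.995, 0.102, -0.021, -0.012], [0.0, 0.2, 0.98, 1.201], [0.0, 0.0, 0.0, 1.0]] ['color', 'range_z', 'K', 'pose']
side [[391.5, 0.0, 279.8], [0.0, 391.5, 204.3], [0.0, 0.0, 1.0]] [[0.788, 0.298, -0.539, -0.237], [-0.616, 0.411, -0.673, -0.968], [0.021, 0.862, 0.507, 0.911], [0.0, 0.0, 0.0, 1.0]] ['color', 'range_z', 'K', 'pose']
```

View pics/top0.png

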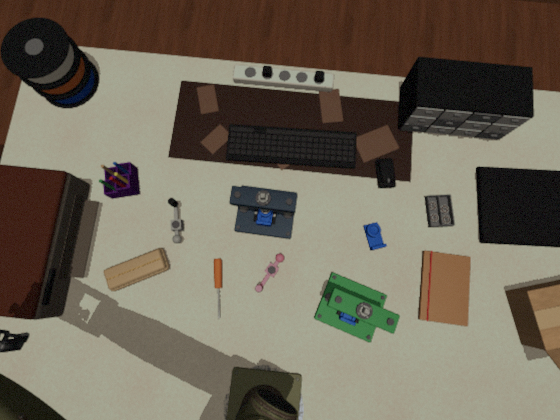

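View pics/side0.png

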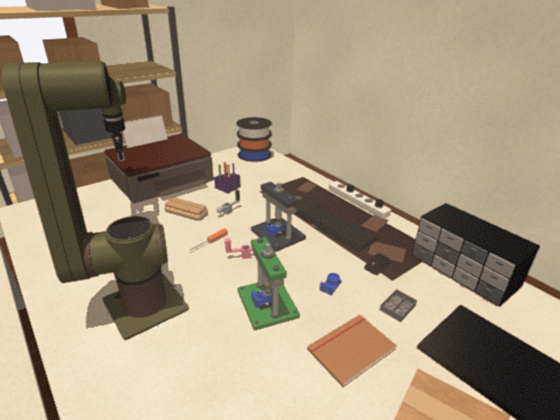

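Top view: the steel crank has its knob at (172,202), hub at (177,224) and ball at (177,240). Its pink look-alike is at (270,272). The dark blue press has its spindle at about (263,197); the green look-alike press is at (358,308). I choose the steel crank and the dark blue press, then measure both and check them in one close crop.

```bash
cat > h.py <<'E'
import numpy as np,cv2
from workcell import bot
def ray(s,u,v,fish=False):
    K=s["K"];x=(u-K[0,2])/K[0,0];y=(v-K[1,2])/K[1,1]
    if fish:
        r=np.hypot(x,y);k=np.sin(r)/r if r>1e-9 else 1.;d=np.array([x*k,-y*k,-np.cos(r)])
    else: d=np.array([x,-y,-1.])
    return s["pose"][:3,3],s["pose"][:3,:3]@d
def plane(s,u,v,z,fish=False):
    o,d=ray(s,u,v,fish);return o+d*(z-o[2])/d[2]
def cloud(s):
    h,w=s["range_z"].shape;u,v=np.meshgrid(np.arange(w),np.arange(h));K=s["K"];z=s["range_z"]
    P=np.stack([(u-K[0,2])/K[0,0]*z,-(v-K[1,2])/K[1,1]*z,-z],-1)
    return P@s["pose"][:3,:3].T+s["pose"][:3,3]
def proj(s,p,fish=False):
    q=(np.asarray(p)-s["pose"][:3,3])@s["pose"][:3,:3];q=np.array([q[0],-q[1],-q[2]]);K=s["K"]
    if fish:
        r=np.hypot(q[0],q[1]);t=np.arctan2(r,q[2]);xy=q[:2]/max(r,1e-9)*t
    else: xy=q[:2]/q[2]
    return xy*K[0,0]+K[:2,2]
E
python3 - <<'E'
from h import *
s=dict(np.load("pics/top0.npz"));P=cloud(s);Z=P[...,2]
def box(n,u0,u1,v0,v1,z0,z1):
    m=np.zeros(Z.shape,bool);m[v0:v1,u0:u1]=1;m&=(Z>z0)&(Z<z1)&(s["range_z"]>0)
    p=P[m];print(n,len(p),p.mean(0).round(4),cv2.minAreaRect((p[:,:2]*1000).astype(np.float32)))
box("crank all",160,192,192,248,.015,.1)
box("knob",160,192,192,248,.05,.1)
box("hubarm",160,192,192,248,.03,.048)
box("beam",220,305,180,245,.19,.207)
box("spin",250,280,180,215,.215,.25)
box("base",220,305,180,245,.015,.025)
box("pot",95,145,150,205,.03,.2)
box("green beam",310,400,270,340,.19,.207)
im=cv2.imread("pics/top0.png")
a=cv2.resize(im[185:255,150:220],(400,400),interpolation=2);b=cv2.resize(im[170:240,228:298],(400,400),interpolation=2)
cv2.imwrite("pics/crop0.png",np.hstack([a,b]))
E
```

```text
crank all 344 [0.5083 0.327  0.0442] ((509.204345703125, 327.8954162597656), (131.35037231445312, 31.850732803344727), 9.413053512573242)
knob 62 [0.5624 0.3373 0.0753] ((563.79931640625, 338.8270263671875), (19.98679542541504, 19.600831985473633), 16.691049575805664)
hubarm 258 [0.4959 0.3253 0.0385] ((503.9937438964844, 327.4943542480469), (121.05037689208984, 31.850181579589844), 11.468462944030762)
beam 1036 [0.5724 0.0567 0.1997] ((574.663330078125, 57.211952209472656), (179.54312133789062, 51.53884506225586), 88.40629577636719)
spin 41 [0.5732 0.0573 0.2345] ((574.0478515625, 57.61595916748047), (14.529220581054688, 13.208649635314941), 6.320887565612793)
base 1093 [0.5406 0.0579 0.0197] ((574.076171875, 57.172157287597656), (180.14874267578125, 150.29006958007812), 88.01781463623047)
pot 875 [0.6172 0.5128 0.0687] ((614.6446533203125, 543.788330078125), (95.81831359863281, 139.42092895507812), 19.518936157226562)
green beam 1212 [ 0.3106 -0.229   0.1997] ((310.58172607421875, -229.79940795898438), (180.32052612304688, 50.01738739013672), 73.18123626708984)
```

View pics/crop0.png

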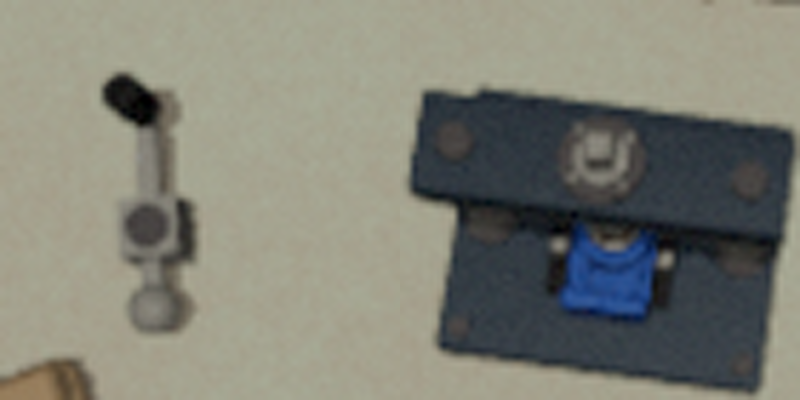

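The crop confirms the steel crank (left: knob at top, ball at bottom) and the dark blue press. I measure the hub at about (0.500, 0.3265) with yaw about 10.4°, and the press axis at about (0.574, 0.057). I move above the crank first.

send_rows:
  deltas:
    - [-50, -25, 0, -4]
    - [-100, -50, 0, -8]
    - [-150, -76, 10, -12]
    - [-200, -101, 20, -16]
    - [-250, -127, 30, -20]
    - [-300, -152, 40, -24]
    - [-350, -177, 50, -26.4]
    - [-390, -198, 60, -26.4]
    - [-390, -198, 60, -26.4]
    - [-390, -198, 60, -26.4]
  hand: 1

```text
time: 1.35
eef_pos: [0.4991, 0.3261, 0.1701]
ee_rot: [-0.09, 0.996, -0.001, -0.001]
ft_force: [-0.1, 0.1, -0.3]
grip_width: 0.0854
```

```bash
cat >> h.py <<'E'
from scipy.spatial.transform import Rotation as R
def tool(o=None):
    o=o or bot.get_obs();M=R.from_quat(o["ee_rot"]).as_matrix();return np.array(o["eef_pos"]),M
def goal(p,yawy=None):
    q,M=tool();d=M.T@(np.array(p)-q)*1000;y=np.degrees(np.arctan2(M[1,1],M[0,1]))
    print("pos",q.round(4),"yaw_y",round(y,2),"tilt",M[2].round(3),"-> delta",d.round(1),"turn",None if yawy is None else round(y-yawy,1))
E
python3 - <<'E'
from h import *
goal([.5,.3265,.009],100.4)
s=bot.snapshot("wrist");np.savez("pics/w1.npz",**s)
im=np.ascontiguousarray(s["color"][:,:,::-1])
c=np.radians(10.4);u=np.array([np.cos(c),np.sin(c)])
for d,z in((0,.04),(.065,.083),(-.044,.032)):
    p=[*(np.array([.5,.3265])+d*u),z];x=proj(s,p,True);print(x.round(1));cv2.drawMarker(im,tuple(int(i) for i in x),(0,0,255),0,10)
cv2.imwrite("pics/w1.png",im)
E
```

```text
pos [0.4991 0.3261 0.1701] yaw_y 100.35 tilt [ 0.002 -0.002 -1.   ] -> delta [ -1.3   0.4 161.1] turn -0.1
[278.4 197.2]
[278.6 288.1]
[278.3 145.7]
```

View pics/w1.png

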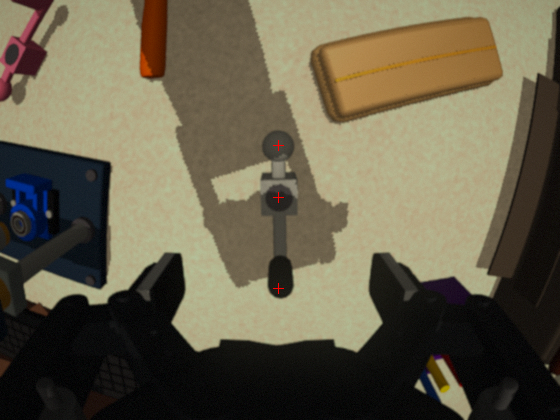

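The fisheye overlay lands on the ball, hub and knob, and the fingers straddle the hub left and right. I descend and grip the ±y faces.

send_rows:
  deltas:
    - [-1, 0, 40, 0]
    - [-1, 0, 80, 0]
    - [-1, 0, 115, 0]
    - [-1, 0, 140, 0]
    - [-1, 0, 155, 0]
    - [-1, 0, 161, 0]
    - [-1, 0, 161, 0]

```text
time: 2.28
eef_pos: [0.4999, 0.3271, 0.01]
ee_rot: [-0.091, 0.996, -0.001, -0.0]
ft_force: [-0.4, 0.8, -0.6]
grip_width: 0.0853
```

send_rows:
  deltas:
    - [0, 0, 0, 0]
    - [0, 0, 0, 0]
    - [0, 0, 0, 0]
    - [0, 0, 0, 0]
    - [0, 0, 0, 0]
    - [0, 0, 0, 0]
  hand: -1

```text
time: 3.02
eef_pos: [0.5005, 0.3274, 0.0108]
ee_rot: [-0.091, 0.996, -0.0, 0.0]
ft_force: [0.0, 0.6, 5.1]
grip_width: 0.031
```

send_rows:
  deltas:
    - [0, 0, -5, 0]
    - [0, 0, -20, 0]
    - [0, 0, -45, 0]
    - [0, 0, -45, 0]

```text
time: 3.52
eef_pos: [0.502, 0.3282, 0.0583]
ee_rot: [-0.091, 0.996, 0.001, 0.003]
ft_force: [0.6, 0.6, -3.5]
grip_width: 0.0314
```

send_rows:
  deltas:
    - [0, 0, -50, 0]
    - [-3, -5, -105, 0]
    - [-8, -30, -160, 0]
    - [-14, -70, -210, 0]
    - [-20, -110, -240, 0]
    - [-26, -145, -252, 0]
    - [-28, -166, -252, 0]
    - [-28, -166, -252, 0]
    - [-28, -166, -252, 0]

```text
time: 4.65
eef_pos: [0.5574, 0.1702, 0.3083]
ee_rot: [-0.091, 0.996, 0.001, 0.001]
ft_force: [-0.3, 0.1, -3.8]
grip_width: 0.0309
```

```bash
python3 - <<'E'
from h import *
goal([.574,.0573,.275],100.4)
s=bot.snapshot("wrist");np.savez("pics/w2.npz",**s);t=bot.snapshot("top");np.savez("pics/t2.npz",**t)
im=np.ascontiguousarray(s["color"][:,:,::-1])
x=proj(s,[.574,.0573,.238],True);print(x,s["pose"].round(3).tolist(),s["K"][0,0])
u,v=[int(i) for i in x]
c=cv2.resize(im[max(v-45,0):v+45,max(u-45,0):u+45],(400,400),interpolation=2)
cv2.imwrite("pics/w2.png",np.hstack([cv2.resize(im[:, :],(400,300)),c[:300]]) if 0 else np.hstack([cv2.copyMakeBorder(cv2.resize(im,(400,300)),0,100,0,0,0),cv2.resize(c,(400,400))]))
E
```

```text
pos [0.5574 0.1702 0.3083] yaw_y 100.47 tilt [-0.002  0.001 -1.   ] -> delta [   4.3 -114.1   33.2] turn 0.1
[124.13154754 210.49112536] [[-0.181, -0.948, -0.264, 0.49], [0.984, -0.173, -0.051, 0.156], [0.002, -0.269, 0.963, 0.452], [0.0, 0.0, 0.0, 1.0]] 325.19226210127806
```

View pics/w2.png

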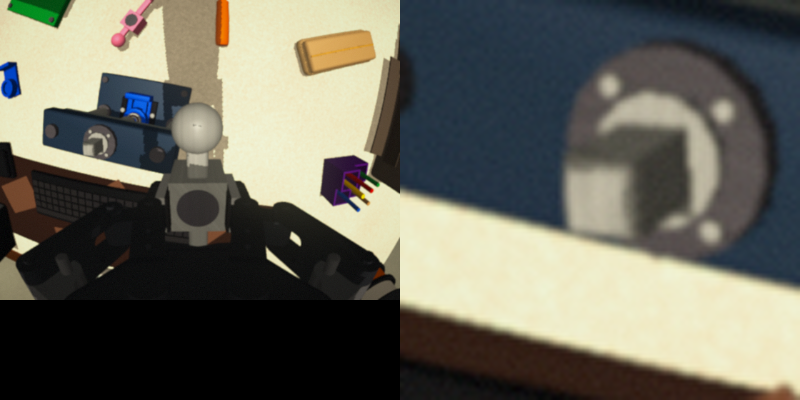

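The picture shows the spindle end at crop centre, with the bright top-face quad at about (565–637, 165–235); the predicted centre falls inside it. I fit the quad's angle next.

```bash
python3 - <<'E'
from h import *
s=dict(np.load("pics/w2.npz"));g=cv2.cvtColor(s["color"],cv2.COLOR_RGB2GRAY)
print(g[194:230:2,108:146:2])
for th in (110,125,140,155):
    m=np.zeros_like(g);m[190:232,105:150]=(g[190:232,105:150]>th)
    n,l,st,c=cv2.connectedComponentsWithStats(m)
    k=l[210,124]; 
    if k==0: continue
    cn=max(cv2.findContours((l==k).astype(np.uint8),0,1)[0],key=len)[:,0]
    p=np.array([plane(s,u,v,.238,True)[:2]*1000 for u,v in cn],np.float32)
    print(th,st[k],cv2.minAreaRect(p),p.mean(0))
E
```

```text
[[ 49  51  50  49  63  83  86  89 127 113  85  85  84  88  89  96  96  99
  170]
 [ 49  48  50  47  64  84  81  82  84  79  81  84  78  80  82  75  64  69
  163]
 [ 47  50  50  50  62  74  72  74  78  78  77  80  81  78  68  58  57  65
  162]
 [ 52  52  50  49  74  86  83  82  83  81  85  79  75  63  60  59  58  61
  162]
 [ 51  49  49  51  99 110 112 120 128 118 117  99  66  59  57  60  58  59
  147]
 [ 51  50  49  54 126 166 161 171 174 171 161 118  73  56  56  56  54  56
  121]
 [ 49  48  48  51 131 176 174 181 184 180 168 117  70  58  59  59  58  54
  117]
 [ 47  49  48  50 133 178 175 183 182 182 163 108  72  58  58  57  57  55
  116]
 [ 50  48  51  53 128 180 178 183 183 175 160 112  75  56  59  57  56  61
  120]
 [ 48  49  51  49 115 181 179 181 181 176 162 116  76  59  56  59  76  87
  124]
 [ 71  55  46  47 105 180 179 176 181 174 166 124  79  55  63 100 156 154
  117]
 [205 181 137 101 100 154 160 167 173 167 163 127  77  59  74 110 123 105
   87]
 [234 234 230 221 205 184 148 127 110 106 114 111  83  74  80  81  80  81
   82]
 [232 236 235 233 233 231 228 221 205 178 149 1
[... 266 characters left out ...]
237
  232]
 [232 235 236 234 232 233 234 235 233 231 235 235 234 234 233 235 236 235
  234]]
110 [105 202  45  30 787] ((578.7962036132812, 57.62876510620117), (22.84199333190918, 39.33647155761719), 11.837380409240723) [581.73914   57.797714]
125 [105 202  45  30 749] ((578.8665771484375, 57.643524169921875), (22.698040008544922, 39.33647155761719), 11.837380409240723) [581.93787   57.853394]
140 [105 203  45  29 705] ((579.2394409179688, 57.66044998168945), (21.96123695373535, 39.216617584228516), 11.837380409240723) [582.1199    57.449345]
155 [117 203  12  14 153] ((573.7222900390625, 55.83865737915039), (10.667381286621094, 9.448846817016602), 2.5261831283569336) [573.6267    56.090477]
```

```bash
python3 - <<'E'
from h import *
s=dict(np.load("pics/w2.npz"));g=cv2.cvtColor(s["color"],cv2.COLOR_RGB2GRAY)
w=s["pose"];q,M=tool()
def cen(box,ths):
    u0,u1,v0,v1=box
    for th in ths:
        m=(g[v0:v1,u0:u1]<th).astype(np.uint8)
        n,l,st,c=cv2.connectedComponentsWithStats(m)
        for k in range(1,n):
            if st[k,4]>800: yield th,st[k]+np.array([u0,v0,0,0,0]),c[k]+[u0,v0]
for th,st,c in cen((235,312,250,335),(45,55,65,80)):
    p=plane(s,*c,.3375,True);print(th,st,c.round(1),((p-q)@M*1000).round(1))
b=[plane(s,u,v,z,True) for u,v,z in((276,180,.322),)]
print("ball tool",((b[0]-q)@M*1000).round(1))
cv2.imwrite("pics/w2b.png",cv2.resize(s["color"][120:350,180:370,::-1],None,fx=2.5,fy=2.5))
E
```

```text
55 [ 248  267   58   50 2226] [276.6 291.3] [  0.2  -1.6 -28.4]
65 [ 248  266   59   51 2330] [276.6 291.2] [  0.3  -1.6 -28.4]
80 [ 247  266   60   52 2447] [276.6 291.3] [  0.3  -1.6 -28.4]
ball tool [ 42.7  -1.7 -13. ]
```

View pics/w2b.png

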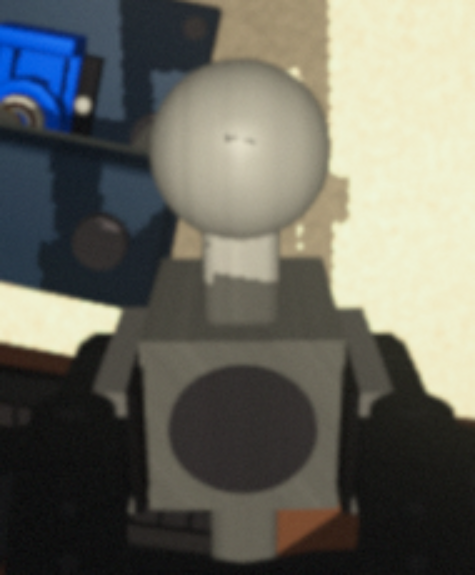

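send_rows:
  deltas:
    - [1, -20, 5, 1]
    - [2, -45, 10, 2]
    - [3, -72, 15, 3.5]
    - [4, -95, 24, 5]
    - [4.5, -109, 30, 5.5]
    - [4.6, -114, 33, 5.5]
    - [4.6, -114, 33, 5.5]
    - [4.6, -114, 33, 5.5]

```text
time: 5.75
eef_pos: [0.5741, 0.0583, 0.2763]
ee_rot: [-0.044, 0.999, 0.001, 0.002]
ft_force: [0.3, -0.4, -3.6]
grip_width: 0.0309
```

```bash
python3 - <<'E'
from h import *
goal([.5737,.0576,.2225],95)
s=bot.snapshot("side");np.savez("pics/s3.npz",**s)
u,v=[int(i) for i in proj(s,[.574,.057,.2])]
c=s["color"][v-60:v+90,u-75:u+75,::-1]
cv2.imwrite("pics/s3.png",cv2.resize(c,(600,600),interpolation=2))
E
```

```text
pos [0.5741 0.0583 0.2763] yaw_y 95.06 tilt [-0.004  0.002 -1.   ] -> delta [ 0.7 -0.7 53.8] turn 0.1
```

View pics/s3.png

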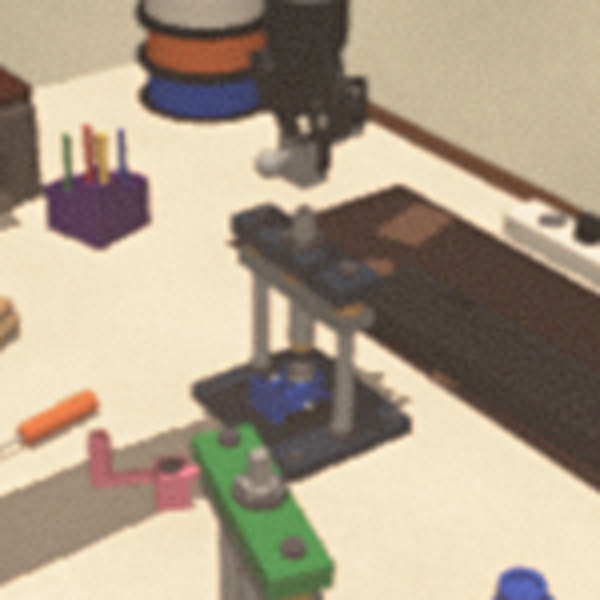

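The hub hangs straight above the spindle at (300,180) over (303,215). I lower in stages and watch the force.

send_rows:
  deltas:
    - [0.7, -0.7, 8, 0]
    - [0.7, -0.7, 18, 0]
    - [0.7, -0.7, 28, 0]
    - [0.7, -0.7, 32, 0]
    - [0.7, -0.7, 34, 0]

```text
time: 6.42
eef_pos: [0.5735, 0.0576, 0.2419]
ee_rot: [-0.044, 0.999, 0.001, 0.002]
ft_force: [0.8, 0.8, -5.3]
grip_width: 0.0308
```

send_rows:
  deltas:
    - [0, 0, 4, 0]
    - [0, 0, 8, 0]
    - [0, 0, 12, 0]
    - [0, 0, 16, 0]
    - [0, 0, 18, 0]

```text
time: 7.05
eef_pos: [0.5734, 0.0576, 0.2234]
ee_rot: [-0.044, 0.999, 0.001, 0.001]
ft_force: [0.1, -1.2, -4.8]
grip_width: 0.031
```

send_rows:
  deltas:
    - [0, 0, 1, 0]
    - [0, 0, 2, 0]
    - [0, 0, 3, 0]

```text
time: 7.42
eef_pos: [0.5737, 0.0576, 0.2228]
ee_rot: [-0.044, 0.999, 0.001, 0.002]
ft_force: [-5.7, 0.6, 8.1]
grip_width: 0.0315
```

send_rows:
  deltas:
    - [0, 0, 0, 0]
    - [0, 0, 0, 0]
    - [0, 0, 0, 0]
    - [0, 0, -20, 0]
    - [0, 0, -50, 0]
    - [0, 0, -85, 0]
    - [0, 0, -105, 0]
    - [0, 0, -105, 0]
  hand: 1

```text
time: 8.43
eef_pos: [0.5742, 0.0574, 0.3305]
ee_rot: [-0.044, 0.999, 0.001, 0.004]
ft_force: [-0.1, -0.7, -0.6]
grip_width: 0.0853
```

```bash
python3 - <<'E'
from h import *
goal([.5737,.0576,.257],95)
s=bot.snapshot("wrist");np.savez("pics/w4.npz",**s)
im=np.ascontiguousarray(s["color"][:,:,::-1]);c0=np.array([.5737,.0570])
for a in (5,):
    u=np.array([np.cos(np.radians(a)),np.sin(np.radians(a))])
    for d,z in((0,.252),(.065,.295),(-.044,.244)):
        x=proj(s,[*(c0+d*u),z],True);print(x.round(1));cv2.drawMarker(im,tuple(int(i) for i in x),(0,0,255),0,10)
cv2.imwrite("pics/w4.png",im)
t=bot.snapshot("top");np.savez("pics/t4.npz",**t);P=cloud(t)
E
```

```text
pos [0.5742 0.0574 0.3305] yaw_y 95.07 tilt [-0.008  0.001 -1.   ] -> delta [ 1.1  0.1 73.5] turn 0.1
[277.7 211.6]
[277.9 322.9]
[277.7 148.7]
```

View pics/w4.png

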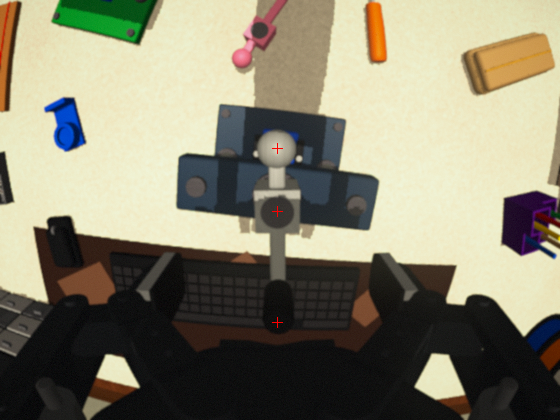

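The crank is seated and the overlay matches the hub at (278,212), ball at (278,149) and knob at (278,322). I go over the knob, descend and grip.

send_rows:
  deltas:
    - [-30, 0, 0, 0]
    - [-60, 0, 0, 0]
    - [-65, 0, 15, 0]
    - [-65, 0, 35, 0]
    - [-65, 0, 55, 0]
    - [-65, 0, 68, 0]
    - [-65, 0, 73, 0]
    - [-65, 0, 73, 0]

```text
time: 9.52
eef_pos: [0.6378, 0.0633, 0.254]
ee_rot: [-0.044, 0.999, 0.001, 0.001]
ft_force: [-0.0, -0.5, 0.0]
grip_width: 0.0853
```

send_rows:
  deltas:
    - [0, 0, 0, 0]
    - [0, 0, 0, 0]
    - [0, 0, 0, 0]
    - [0, 0, 0, 0]
    - [0, 0, 0, 0]
    - [0, 0, 0, 0]
    - [0, 0, 0, 0]
  hand: -1

```text
time: 10.4
eef_pos: [0.638, 0.0633, 0.2544]
ee_rot: [-0.044, 0.999, 0.001, 0.002]
ft_force: [0.5, -0.3, 2.0]
grip_width: 0.0209
```

```bash
cat >> h.py <<'E'
C=np.array([.574,.0573])
def wind(angs,r=.065,z=None,off=(0,0)):
    """rows for absolute crank angles (deg); also report current angle, tangential force"""
    o=bot.get_obs();q,M=tool(o);p=q[:2]-C-np.array(off);a=np.arctan2(p[1],p[0]);f=np.array(o["ft_force"])
    t=np.array([np.sin(a),-np.cos(a)]) # clockwise tangent
    print("ang",np.degrees(a).round(2),"r",(np.hypot(*p)*1000).round(2),"z",q[2].round(4),"resist",(-f[:2]@t).round(2),"radial",(f[:2]@(p/np.hypot(*p))).round(2),"fz",f[2].round(1),"grip",o["grip_width"].round(4),"t",o["time"].round(2))
    z=z or q[2];rows=[]
    for g in np.radians(angs):
        w=np.array([*(C+np.array(off)+r*np.array([np.cos(g),np.sin(g)])),z]);rows.append([*(M.T@(w-q)*1000).round(1).tolist(),0])
    print(rows)
E
python3 -c "
from h import *
wind(np.arange(5,5-101,-10)[1:])"
```

```text
Traceback (most recent call last):
  File "h.py", line 32, in wind
    print("ang",np.degrees(a).round(2),"r",(np.hypot(*p)*1000).round(2),"z",q[2].round(4),"resist",(-f[:2]@t).round(2),"radial",(f[:2]@(p/np.hypot(*p))).round(2),"fz",f[2].round(1),"grip",o["grip_width"].round(4),"t",o["time"].round(2))
                                                                                                                                                                                            ^^^^^^^^^^^^^^^^^^^^^
AttributeError: 'float' object has no attribute 'round'
```

```bash
sed -i 's/o\["grip_width"\].round(4)/round(float(o["grip_width"]),4)/;s/o\["time"\].round(2)/round(float(o["time"]),2)/' h.py && python3 -c "
from h import *
wind(np.arange(5,5-101,-10)[1:])"
```

```text
ang 5.35 r 64.28 z 0.2544 resist -0.33 radial 0.49 fz 2.0 grip 0.0209 t 10.4
[[0.3, -11.7, -0.0, 0], [3.2, -22.6, -0.0, 0], [8.0, -32.9, -0.1, 0], [14.5, -42.2, -0.1, 0], [22.6, -50.2, -0.2, 0], [31.8, -56.6, -0.2, 0], [42.1, -61.4, -0.2, 0], [53.1, -64.3, -0.3, 0], [64.4, -65.3, -0.3, 0], [75.6, -64.3, -0.4, 0]]
```

send_rows:
  deltas:
    - [0.3, -11.7, 0, 0]
    - [3.2, -22.6, 0, 0]
    - [8, -33, 0, 0]
    - [14.5, -42, 0, 0]
    - [22.6, -50, 0, 0]
    - [32, -56.6, 0, 0]
    - [42, -61.4, 0, 0]
    - [53, -64.3, 0, 0]
    - [64.4, -65.3, 0, 0]
    - [75.6, -64.3, 0, 0]

```text
time: 11.65
eef_pos: [0.568, -0.0078, 0.2543]
ee_rot: [-0.044, 0.999, 0.0, 0.002]
ft_force: [1.6, 2.1, 1.1]
grip_width: 0.0206
```

```bash
python3 -c "
from h import *
wind(-95-15*np.arange(1,11),z=.2545)"
```

```text
ang -95.29 r 65.42 z 0.2543 resist 1.4 radial -2.26 fz 1.1 grip 0.0206 t 11.65
[[15.8, 5.5, -0.3, 0], [30.1, 14.6, -0.3, 0], [41.5, 27.1, -0.4, 0], [49.3, 42.2, -0.4, 0], [53.0, 58.8, -0.4, 0], [52.2, 75.7, -0.4, 0], [47.1, 91.9, -0.4, 0], [38.0, 106.2, -0.3, 0], [25.5, 117.6, -0.2, 0], [10.4, 125.5, -0.2, 0]]
```

send_rows:
  deltas:
    - [15.8, 5.5, 0, 0]
    - [30, 14.6, 0, 0]
    - [41.5, 27, 0, 0]
    - [49.3, 42.2, 0, 0]
    - [53, 58.8, 0, 0]
    - [52.2, 75.7, 0, 0]
    - [47, 92, 0, 0]
    - [38, 106.2, 0, 0]
    - [25.5, 117.6, 0, 0]
    - [10.4, 125.5, 0, 0]

```text
time: 12.9
eef_pos: [0.5476, 0.1172, 0.2543]
ee_rot: [-0.044, 0.999, 0.0, 0.002]
ft_force: [-1.4, -2.6, 2.6]
grip_width: 0.0207
```

```bash
python3 -c "
from h import *
wind(-245-15*np.arange(1,11),z=.2545)"
```

```text
ang 113.76 r 65.49 z 0.2543 resist 2.32 radial -1.8 fz 2.6 grip 0.0207 t 12.9
[[-15.4, 2.7, -0.1, 0], [-32.4, 1.9, -0.0, 0], [-48.5, -3.2, 0.0, 0], [-62.8, -12.3, 0.1, 0], [-74.3, -24.9, 0.2, 0], [-82.1, -39.9, 0.2, 0], [-85.7, -56.5, 0.2, 0], [-85.0, -73.4, 0.2, 0], [-79.8, -89.6, 0.2, 0], [-70.7, -103.9, 0.1, 0]]
```

send_rows:
  deltas:
    - [-15.4, 2.7, 0, 0]
    - [-32.4, 1.9, 0, 0]
    - [-48.5, -3.2, 0, 0]
    - [-62.8, -12.3, 0, 0]
    - [-74.3, -25, 0, 0]
    - [-82, -40, 0, 0]
    - [-85.7, -56.5, 0, 0]
    - [-85, -73.4, 0, 0]
    - [-79.8, -89.6, 0, 0]
    - [-70.7, -104, 0, 0]

```text
time: 14.15
eef_pos: [0.6266, 0.0195, 0.2542]
ee_rot: [-0.044, 0.999, 0.001, 0.002]
ft_force: [-5.6, 5.4, -0.3]
grip_width: 0.0205
```

```bash
python3 -c "
from h import *
wind(-395-15*np.arange(1,11),z=.2545)"
```

```text
ang -35.65 r 64.78 z 0.2542 resist 1.11 radial -7.66 fz -0.3 grip 0.0205 t 14.15
[[11.9, -11.0, -0.4, 0], [27.0, -18.8, -0.5, 0], [43.5, -22.5, -0.6, 0], [60.5, -21.7, -0.7, 0], [76.6, -16.6, -0.7, 0], [90.9, -7.4, -0.8, 0], [102.4, 5.1, -0.8, 0], [110.2, 20.1, -0.8, 0], [113.8, 36.7, -0.8, 0], [113.1, 53.7, -0.7, 0]]
```

```bash
python3 -c "
from h import *
wind(-395-15*np.arange(1,11),z=.2545,r=.0643)"
```

```text
ang -35.65 r 64.78 z 0.2542 resist 1.11 radial -7.66 fz -0.3 grip 0.0205 t 14.15
[[12.3, -10.5, -0.4, 0], [27.2, -18.2, -0.5, 0], [43.6, -21.8, -0.6, 0], [60.4, -21.0, -0.7, 0], [76.4, -16.0, -0.7, 0], [90.5, -6.9, -0.8, 0], [101.8, 5.5, -0.8, 0], [109.5, 20.4, -0.8, 0], [113.1, 36.8, -0.8, 0], [112.4, 53.5, -0.7, 0]]
```

send_rows:
  deltas:
    - [12.3, -10.5, -0.4, 0]
    - [27.2, -18.2, -0.5, 0]
    - [43.6, -21.8, -0.6, 0]
    - [60.4, -21, -0.7, 0]
    - [76.4, -16, -0.7, 0]
    - [90.5, -6.9, -0.8, 0]
    - [101.8, 5.5, -0.8, 0]
    - [109.5, 20.4, -0.8, 0]
    - [113, 36.8, -0.8, 0]
    - [112.4, 53.5, -0.7, 0]

```text
time: 15.4
eef_pos: [0.5086, 0.064, 0.2547]
ee_rot: [-0.045, 0.999, 0.001, 0.001]
ft_force: [-0.9, -1.7, -1.5]
grip_width: 0.0208
```

```bash
python3 -c "
from h import *
wind(-545-15*np.arange(1,9),z=.2545,r=.0645)"
```

```text
ang 174.15 r 65.77 z 0.2547 resist 1.79 radial 0.67 fz -1.5 grip 0.0208 t 15.4
[[-6.2, 14.9, 0.3, 0], [-15.2, 29.0, 0.3, 0], [-27.7, 40.4, 0.4, 0], [-42.6, 48.1, 0.5, 0], [-59.1, 51.8, 0.5, 0], [-75.9, 51.0, 0.6, 0], [-91.9, 45.9, 0.6, 0], [-106.1, 36.8, 0.6, 0]]
```

```bash
python3 -c "
from h import *
wind(-545-15*np.arange(1,9),z=.2545,r=.065,off=(-.0008,.0003))"
```

```text
ang 174.34 r 64.94 z 0.2547 resist 1.78 radial 0.68 fz -1.5 grip 0.0208 t 15.4
[[-4.9, 15.4, 0.3, 0], [-14.1, 29.7, 0.3, 0], [-26.6, 41.2, 0.4, 0], [-41.7, 49.0, 0.5, 0], [-58.3, 52.6, 0.5, 0], [-75.2, 51.8, 0.6, 0], [-91.4, 46.7, 0.6, 0], [-105.7, 37.6, 0.6, 0]]
```

send_rows:
  deltas:
    - [-4.9, 15.4, 0.3, 0]
    - [-14, 29.7, 0.3, 0]
    - [-26.6, 41, 0.4, 0]
    - [-41.7, 49, 0.5, 0]
    - [-58.3, 52.6, 0.5, 0]
    - [-75.2, 51.8, 0.6, 0]
    - [-91.4, 46.7, 0.6, 0]
    - [-105.7, 37.6, 0.6, 0]

```text
time: 16.4
eef_pos: [0.6097, 0.1116, 0.254]
ee_rot: [-0.045, 0.999, 0.002, -0.002]
ft_force: [-9.7, -1.8, 3.1]
grip_width: 0.0206
```

```bash
python3 -c "
from h import *
wind(-665-10*np.arange(1,6),z=.2545,r=.065,off=(-.0008,.0003))
s=bot.snapshot('side');np.savez('pics/s5.npz',**s)
P=cloud(s)
"
```

```text
ang 55.96 r 65.22 z 0.254 resist 7.03 radial -6.87 fz 3.1 grip 0.0206 t 16.4
[[-8.7, -8.9, -0.5, 0], [-15.2, -18.2, -0.6, 0], [-19.9, -28.5, -0.7, 0], [-22.8, -39.4, -0.7, 0], [-23.8, -50.7, -0.8, 0]]
```

send_rows:
  deltas:
    - [0, 0, 0, 0]

```text
time: 16.58
eef_pos: [0.611, 0.1108, 0.2539]
ee_rot: [-0.044, 0.999, 0.002, -0.003]
ft_force: [-6.6, -1.4, 4.8]
grip_width: 0.0203
```

```bash
python3 -c "
from h import *
wind(-667-5*np.arange(1,6),z=.2545,r=.065,off=(-.0008,.0003))
s=bot.snapshot('side')
u,v=[int(i) for i in proj(s,[.54,.057,.07])]
cv2.imwrite('pics/s6.png',cv2.resize(s['color'][v-30:v+30,u-40:u+40,::-1],(800,600),interpolation=2))
"
```

```text
ang 54.6 r 65.21 z 0.2539 resist 4.56 radial -4.92 fz 4.8 grip 0.0203 t 16.57
[[-5.3, -5.3, -0.6, 0], [-8.9, -9.6, -0.7, 0], [-12.2, -14.3, -0.7, 0], [-15.1, -19.2, -0.8, 0], [-17.6, -24.3, -0.8, 0]]
```

View pics/s6.png

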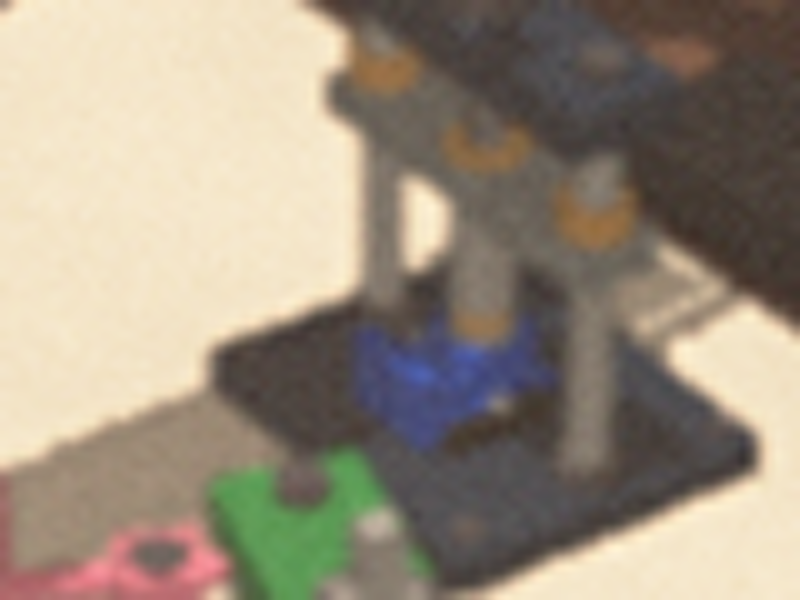

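The ram's brass pad at (485,325) is at the bearing. Static resistance is 4.6 N, so pressing has just begun. I continue slowly with frequent readings.

send_rows:
  deltas:
    - [-5.3, -5.3, -0.5, 0]
    - [-8.9, -9.6, -0.5, 0]
    - [-12.2, -14.3, -0.5, 0]
    - [-15, -19.2, -0.5, 0]
    - [-17.6, -24.3, -0.5, 0]

```text
time: 17.25
eef_pos: [0.6298, 0.0902, 0.2539]
ee_rot: [-0.044, 0.999, 0.005, -0.005]
ft_force: [-6.8, 3.2, 1.9]
grip_width: 0.0204
```

```bash
python3 -c "
from h import *
wind(-692-5*np.arange(1,9),z=.2545,r=.065,off=(-.0008,.0003))"
```

```text
ang 29.93 r 65.31 z 0.2539 resist 6.11 radial -4.29 fz 1.9 grip 0.0204 t 17.25
[[-2.6, -7.4, -0.7, 0], [-4.1, -12.9, -0.8, 0], [-5.1, -18.5, -0.8, 0], [-5.7, -24.1, -0.9, 0], [-5.7, -29.8, -0.9, 0], [-5.2, -35.5, -1.0, 0], [-4.3, -41.0, -1.0, 0], [-2.9, -46.5, -1.1, 0]]
```

send_rows:
  deltas:
    - [-2.6, -7.4, -0.5, 0]
    - [-4.1, -13, -0.5, 0]
    - [-5.1, -18.5, -0.5, 0]
    - [-5.7, -24, -0.5, 0]
    - [-5.7, -29.8, -0.5, 0]
    - [-5.2, -35.5, -0.5, 0]
    - [-4.3, -41, -0.5, 0]
    - [-2.9, -46.5, -0.5, 0]

```text
time: 18.25
eef_pos: [0.6377, 0.0471, 0.254]
ee_rot: [-0.044, 0.999, 0.008, -0.005]
ft_force: [0.4, 6.4, 0.3]
grip_width: 0.0204
```

```bash
python3 -c "
from h import *
wind(-732-5*np.arange(1,9),z=.2545,r=.065,off=(-.0008,.0003))"
```

```text
ang -9.21 r 65.36 z 0.254 resist 6.37 radial -0.58 fz 0.3 grip 0.0204 t 18.25
[[3.1, -8.3, -0.6, 0], [5.5, -13.4, -0.7, 0], [8.3, -18.4, -0.7, 0], [11.5, -23.0, -0.8, 0], [15.1, -27.4, -0.8, 0], [19.1, -31.5, -0.9, 0], [23.4, -35.1, -0.9, 0], [28.0, -38.4, -0.9, 0]]
```

send_rows:
  deltas:
    - [3.1, -8.3, -0.5, 0]
    - [5.5, -13.4, -0.5, 0]
    - [8.3, -18.4, -0.5, 0]
    - [11.5, -23, -0.5, 0]
    - [15, -27.4, -0.5, 0]

```text
time: 18.88
eef_pos: [0.6273, 0.0208, 0.2542]
ee_rot: [-0.045, 0.999, 0.011, -0.003]
ft_force: [4.2, 4.4, -2.1]
grip_width: 0.0206
```

```bash
python3 -c "
from h import *
wind(-757-4*np.arange(1,7),z=.2545,r=.065,off=(-.0008,.0003))"
```

```text
ang -34.23 r 65.38 z 0.2542 resist 5.95 radial 0.99 fz -2.1 grip 0.0206 t 18.88
[[5.5, -5.4, -0.4, 0], [8.9, -8.4, -0.5, 0], [12.5, -11.2, -0.5, 0], [16.2, -13.7, -0.6, 0], [20.2, -16.0, -0.6, 0], [24.3, -18.0, -0.6, 0]]
```

send_rows:
  deltas:
    - [5.5, -5.4, -0.5, 0]
    - [8.9, -8.4, -0.5, 0]
    - [12.5, -11.2, -0.5, 0]
    - [16.2, -13.7, -0.5, 0]

```text
time: 19.38
eef_pos: [0.6148, 0.0072, 0.2542]
ee_rot: [-0.045, 0.999, 0.012, 0.0]
ft_force: [5.9, 2.3, -3.3]
grip_width: 0.0205
```

```bash
python3 -c "
from h import *
wind(-773-4*np.arange(1,7),z=.2545,r=.065,off=(-.0008,.0003))"
```

```text
ang -50.46 r 65.4 z 0.2542 resist 6.03 radial 1.95 fz -3.3 grip 0.0205 t 19.38
[[6.6, -3.5, -0.4, 0], [10.7, -5.5, -0.4, 0], [14.9, -7.2, -0.5, 0], [19.2, -8.6, -0.5, 0], [23.6, -9.6, -0.6, 0], [28.1, -10.4, -0.6, 0]]
```

send_rows:
  deltas:
    - [6.6, -3.5, -0.4, 0]
    - [10.7, -5.5, -0.4, 0]

```text
time: 19.62
eef_pos: [0.6072, 0.0017, 0.2542]
ee_rot: [-0.045, 0.999, 0.013, 0.003]
ft_force: [6.0, 0.3, -4.3]
grip_width: 0.0207
```

```bash
python3 -c "
from h import *
wind(-782-4*np.arange(1,7),z=.2545,r=.065,off=(-.0008,.0003))"
```

```text
ang -58.71 r 65.45 z 0.2542 resist 5.28 radial 2.87 fz -4.3 grip 0.0207 t 19.62
[[7.8, -2.7, -0.4, 0], [12.2, -4.1, -0.5, 0], [16.6, -5.1, -0.5, 0], [21.1, -5.8, -0.6, 0], [25.6, -6.2, -0.6, 0], [30.1, -6.2, -0.7, 0]]
```

send_rows:
  deltas:
    - [7.8, -2.7, -0.4, 0]
    - [12.2, -4.1, -0.4, 0]

```text
time: 19.88
eef_pos: [0.598, -0.003, 0.2542]
ee_rot: [-0.045, 0.999, 0.014, 0.006]
ft_force: [7.8, 0.8, -4.1]
grip_width: 0.0205
```

```bash
python3 -c "
from h import *
wind(-790-4*np.arange(1,7),z=.2545,r=.065,off=(-.0008,.0003))"
```

```text
ang -67.76 r 65.48 z 0.2542 resist 7.5 radial 2.17 fz -4.1 grip 0.0205 t 19.88
[[7.0, -1.2, -0.4, 0], [11.5, -1.9, -0.5, 0], [16.0, -2.3, -0.6, 0], [20.5, -2.4, -0.6, 0], [25.1, -2.2, -0.7, 0], [29.6, -1.6, -0.7, 0]]
```

send_rows:
  deltas:
    - [5, -0.8, -0.4, 0]

```text
time: 20.0
eef_pos: [0.5959, -0.0038, 0.2543]
ee_rot: [-0.044, 0.999, 0.015, 0.009]
ft_force: [8.0, 0.1, -4.0]
grip_width: 0.021
```

```bash
python3 -c "
from h import *
wind(-796-4*np.arange(0,4),z=.2545,r=.065,off=(-.0008,.0003))"
```

```text
ang -69.71 r 65.47 z 0.2543 resist 7.57 radial 2.7 fz -4.0 grip 0.021 t 20.0
[[7.1, -1.0, -0.4, 0], [11.6, -1.6, -0.5, 0], [16.1, -1.8, -0.6, 0], [20.7, -1.7, -0.7, 0]]
```

send_rows:
  deltas:
    - [4, -0.7, -0.4, 0]
    - [8, -1, -0.4, 0]

```text
time: 20.25
eef_pos: [0.5913, -0.0053, 0.2543]
ee_rot: [-0.044, 0.999, 0.015, 0.013]
ft_force: [10.0, -0.3, -4.7]
grip_width: 0.0207
```

```bash
python3 -c "
from h import *
wind(-802-4*np.arange(0,4),z=.2545,r=.065,off=(-.0008,.0003));print(bot.get_obs()['ft_torque'])"
```

```text
ang -73.93 r 65.44 z 0.2543 resist 9.53 radial 3.04 fz -4.7 grip 0.0207 t 20.25
[[9.2, -0.7, -0.5, 0], [13.7, -0.7, -0.6, 0], [18.2, -0.5, -0.7, 0], [22.7, 0.1, -0.8, 0]]
[-0.76120533 -1.75992882 -0.04661949]
```

send_rows:
  deltas:
    - [1.5, 0, 0, 0]

```text
time: 20.38
eef_pos: [0.5923, -0.0051, 0.2541]
ee_rot: [-0.044, 0.999, 0.015, 0.016]
ft_force: [6.0, -0.7, -3.4]
grip_width: 0.0207
```

```bash
python3 -c "
from h import *
wind(-802-4*np.arange(0,4),z=.2545,r=.065,off=(-.0008,.0003))
n=bot.snapshot('side');np.savez('pics/s7.npz',**n);t=bot.snapshot('top');np.savez('pics/t7.npz',**t)
for f in ('side0','s3','s5','s7'):
    s=dict(np.load(f'pics/{f}.npz'));P=cloud(s)
    # vertical front faces of crosshead/ram near the press axis
    m=(abs(P[...,0]-.574)<.04)&(abs(P[...,1]-.057)<.06)&(P[...,2]>.06)&(P[...,2]<.18)
    z=P[m][:,2];h,e=np.histogram(z,bins=np.arange(.06,.181,.004));print(f,len(z),h)
"
```

```text
ang -73.07 r 65.58 z 0.2541 resist 5.53 radial 2.45 fz -3.4 grip 0.0207 t 20.38
[[10.1, -0.7, -0.8, 0], [14.7, -0.8, -0.9, 0], [19.2, -0.6, -1.1, 0], [23.7, 0.0, -1.2, 0]]
side0 202 [ 1  3  1  1  0  1  4  6  6  5  6  8  7  3 10  3  5  4  2  2  0 13 17 15
 24 39  4  0  1 11]
s3 206 [ 0  1  1  2  0  1  5  2  5  8  7  2  9  7  9  4  4  2  3  1  2  9 19 19
 22 40  5  0  0 17]
s5 306 [ 6  4  6  7  7  8  6  5  5  6  3  1  1  1 17 18 18 52 80 10  9  9  6  2
  3  0  0  0  2 14]
s7 298 [ 6  5  8  9  5  6  5  4  8  2  0  1  7 14 18 22 87 41  8  6 13  2  7  1
  3  0  0  0  1  9]
```

```bash
python3 -c "
from h import *
def fcloud(s):
    h,w=s['range_z'].shape;u,v=np.meshgrid(np.arange(w),np.arange(h));K=s['K'];x=(u-K[0,2])/K[0,0];y=(v-K[1,2])/K[1,1];r=np.maximum(np.hypot(x,y),1e-6);k=np.tan(np.minimum(r,1.5))/r;z=s['range_z']
    return np.stack([x*k*z,-y*k*z,-z],-1)@s['pose'][:3,:3].T+s['pose'][:3,3]
for f in ('w1','w2'):
    s=dict(np.load(f'pics/{f}.npz'));P=fcloud(s);d=np.hypot(P[...,0]-.574,P[...,1]-.0573)
    m=(d<.026)&(P[...,2]>.03)&(P[...,2]<.15)&(s['range_z']>0);p=P[m];print(f,len(p));print(np.histogram(p[:,2],bins=np.arange(.03,.15,.002))[0])
    b=(P[...,0]>.45)&(P[...,0]<.65)&(abs(P[...,1]-.057)<.1)&(abs(P[...,2]-.02)<.006);print('base z',np.median(P[b][:,2]) if b.any() else None)
for f in ('side0','s3','s5','s7'):
    s=dict(np.load(f'pics/{f}.npz'));P=cloud(s)
    m=(abs(P[...,0]-.574)<.04)&(abs(P[...,1]-.057)<.06)
    z=P[m][:,2];z=z[(z>.115)&(z<.17)];h,e=np.histogram(z,bins=np.arange(.115,.17,.004));c=e[h.argmax()]+.002
    for _ in range(5): c=np.median(z[abs(z-c)<.005])
    print(f,c.round(4))
"
```

```text
w1 1482
[ 98  63  38  37  40  55  82  53  51 142 264  45  59 232  19   0   0   0
   0   0   0   0   0   0   0   0   0  10  32  32  24  16  34  22  19  14
   1   0   0   0   0   0   0   0   0   0   0   0   0   0   0   0   0   0
   0   0   0   0   0]
base z 0.02054177767679044
w2 713
[ 71  30   5  17   9  24  60  11  10  83 161  14  14  88  15   0   0   0
   0   0   0   0   0   0   0   0   0   2   5   1   0   5   7   7   6   8
   4   5   8   4   3   4   5   2   2   0   0   0   0   0   0   0   0   0
   0   0   0   0   4]
base z 0.020719137270419713
side0 0.161
s3 0.1606
s5 0.1325
s7 0.1272
```

The wrist depth from the approach puts the bearing top at about 57 mm, the boss at about 50.5 mm and the pad's start at about 85 mm. Home was therefore due after about 35 mm, or about 787°. The rise to 9.5 N at 799° fits bottoming. One more gentle nudge should confirm it.

send_rows:
  deltas:
    - [3, -0.2, -0.3, 0]
    - [5.5, -0.4, -0.4, 0]

```text
time: 20.72
eef_pos: [0.5902, -0.0056, 0.2543]
ee_rot: [-0.044, 0.999, 0.015, 0.02]
ft_force: [9.7, 0.3, -4.4]
grip_width: 0.0206
```

```bash
python3 -c "
from h import *
wind(-796-2*np.arange(0,4),z=.2545,r=.065,off=(-.0008,.0003))"
```

```text
ang -74.98 r 65.45 z 0.2543 resist 9.39 radial 2.25 fz -4.4 grip 0.0206 t 20.73
[[1.2, 0.3, -0.2, 0], [3.5, -0.0, -0.3, 0], [5.7, -0.3, -0.4, 0], [8.0, -0.4, -0.5, 0]]
```

send_rows:
  deltas:
    - [3.5, 0, -0.3, 0]
    - [7, -0.3, -0.4, 0]

```text
time: 20.98
eef_pos: [0.5867, -0.0064, 0.2544]
ee_rot: [-0.044, 0.999, 0.015, 0.024]
ft_force: [11.3, -0.1, -4.9]
grip_width: 0.0207
```

```bash
python3 -c "
from h import *
wind(-790+5*np.arange(0,10),z=.2545,r=.065,off=(-.0008,.0003));print(bot.get_obs()['ft_force'])"
```

```text
ang -78.08 r 65.45 z 0.2544 resist 11.03 radial 2.45 fz -4.9 grip 0.0207 t 20.98
[[-8.9, 2.2, 0.4, 0], [-14.3, 3.9, 0.7, 0], [-19.6, 6.0, 1.0, 0], [-24.6, 8.7, 1.3, 0], [-29.4, 11.7, 1.7, 0], [-33.9, 15.1, 2.0, 0], [-38.0, 19.0, 2.3, 0], [-41.8, 23.1, 2.6, 0], [-45.3, 27.6, 2.9, 0], [-48.3, 32.4, 3.2, 0]]
[11.29682333 -0.11453103 -4.88033434]
```

It has bottomed: 11 N and rising steeply, below the 14 N limit. I wind back just over half a turn.

```bash
python3 -c "
from h import *
wind([-792,-784,-774,-762,-749,-736,-723,-710,-697,-684],z=.2545,r=.065,off=(-.0008,.0003))"
```

```text
ang -78.08 r 65.45 z 0.2544 resist 11.03 radial 2.45 fz -4.9 grip 0.0207 t 20.98
[[-6.7, 1.6, 0.3, 0], [-15.4, 4.3, 0.8, 0], [-25.6, 9.2, 1.4, 0], [-36.4, 17.4, 2.2, 0], [-45.9, 28.6, 2.9, 0], [-52.7, 41.6, 3.7, 0], [-56.4, 55.9, 4.2, 0], [-56.8, 70.6, 4.7, 0], [-53.8, 85.0, 5.0, 0], [-47.7, 98.4, 5.0, 0]]
```

send_rows:
  deltas:
    - [-6.7, 1.6, 0.3, 0]
    - [-15.4, 4.3, 0.8, 0]
    - [-25.6, 9.2, 1.4, 0]
    - [-36.4, 17.4, 2.2, 0]
    - [-46, 28.6, 2.9, 0]
    - [-52.7, 41.6, 3.7, 0]
    - [-56.4, 56, 4.2, 0]
    - [-56.8, 70.6, 4.7, 0]
    - [-53.8, 85, 5, 0]
    - [-47.7, 98.4, 5, 0]

```text
time: 22.22
eef_pos: [0.6257, 0.0965, 0.2551]
ee_rot: [-0.044, 0.999, 0.015, 0.024]
ft_force: [-1.5, -3.0, 4.6]
grip_width: 0.0206
```

```bash
python3 -c "
from h import *
wind([-672,-660,-648,-636,-624,-612,-600,-594,-592,-592],z=.2545,r=.065,off=(-.0008,.0003))"
```

```text
ang 36.56 r 65.35 z 0.2551 resist -1.54 radial -3.03 fz 4.6 grip 0.0206 t 22.23
[[8.2, 10.1, 0.5, 0], [18.4, 19.0, 0.2, 0], [30.3, 25.6, -0.2, 0], [43.3, 29.6, -0.7, 0], [56.8, 30.8, -1.4, 0], [70.3, 29.2, -2.1, 0], [83.1, 24.8, -2.8, 0], [89.1, 21.6, -3.2, 0], [91.0, 20.4, -3.3, 0], [91.0, 20.4, -3.3, 0]]
```

send_rows:
  deltas:
    - [8.2, 10, 0.5, 0]
    - [18.4, 19, 0.2, 0]
    - [30.3, 25.6, -0.2, 0]
    - [43.3, 29.6, -0.7, 0]
    - [56.8, 30.8, -1.4, 0]
    - [70.3, 29.2, -2.1, 0]
    - [83, 24.8, -2.8, 0]
    - [89, 21.6, -3.2, 0]
    - [91, 20.4, -3.3, 0]
    - [91, 20.4, -3.3, 0]

```text
time: 23.48
eef_pos: [0.5337, 0.1089, 0.2545]
ee_rot: [-0.044, 0.999, 0.015, 0.026]
ft_force: [4.2, -4.1, 2.1]
grip_width: 0.0207
```

send_rows:
  deltas:
    - [0, 0, 0, 0]
    - [0, 0, 0, 0]
    - [0, 0, 0, 0]
    - [0, 0, 0, 0]
    - [1, 0, -20, 0]
    - [2, 0, -50, 0]
    - [3, 0, -90, 0]
    - [3, 0, -90, 0]
  hand: 1

```text
time: 24.48
eef_pos: [0.5278, 0.1058, 0.3507]
ee_rot: [-0.044, 0.998, 0.015, 0.031]
ft_force: [0.2, -0.4, -0.3]
grip_width: 0.0854
```

```bash
python3 -c "
from h import *
goal([.5,.2,.4])
n=bot.snapshot('side');np.savez('pics/s8.npz',**n);t=bot.snapshot('top');np.savez('pics/t8.npz',**t)
w=bot.snapshot('wrist')
a=cv2.resize(t['color'][160:260,210:330,::-1],(480,400),interpolation=2)
u,v=[int(i) for i in proj(n,[.56,.057,.12])]
b=cv2.resize(n['color'][v-50:v+50,u-40:u+40,::-1],(320,400),interpolation=2)
cv2.imwrite('pics/f8.png',np.hstack([a,b]))
"
```

```text
pos [0.5278 0.1058 0.3507] yaw_y 95.07 tilt [-0.063  0.028 -0.998] -> delta [ 16.5  97.6 -47.7] turn None
```

View pics/f8.png

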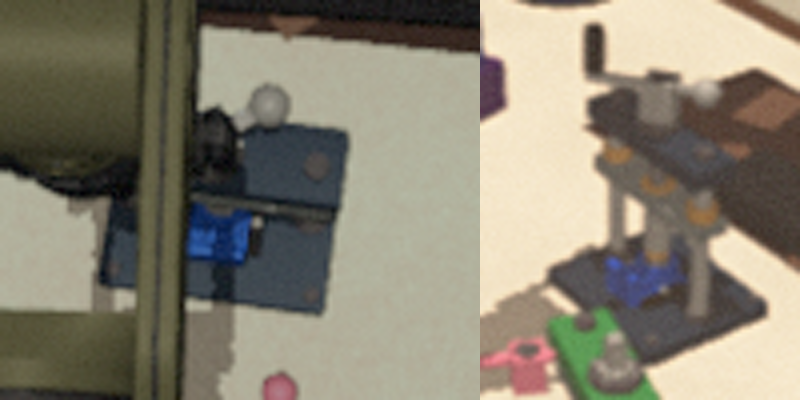

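The crank stands on the spindle with the knob up, at (595,50) in the right panel, and the ram pad is raised off the bracket. I check bearing flushness with the wrist depth from the earlier viewpoint.

send_rows:
  deltas:
    - [8, 45, 0, 0]
    - [18, 95, 0, 0]
    - [28, 145, 30, 0]
    - [38, 190, 70, 0]
    - [38, 204, 110, 0]
    - [38, 204, 122, 0]
    - [38, 204, 122, 0]
    - [38, 204, 122, 0]

```text
time: 25.62
eef_pos: [0.4775, 0.3091, 0.2281]
ee_rot: [-0.043, 0.999, 0.016, 0.027]
ft_force: [0.2, 0.4, -0.3]
grip_width: 0.0855
```

```bash
python3 -c "
from h import *
def fcloud(s):
    h,w=s['range_z'].shape;u,v=np.meshgrid(np.arange(w),np.arange(h));K=s['K'];x=(u-K[0,2])/K[0,0];y=(v-K[1,2])/K[1,1];r=np.maximum(np.hypot(x,y),1e-6);k=np.tan(np.minimum(r,1.5))/r;z=s['range_z']
    return np.stack([x*k*z,-y*k*z,-z],-1)@s['pose'][:3,:3].T+s['pose'][:3,3]
s=bot.snapshot('wrist');np.savez('pics/w9.npz',**s);P=fcloud(s);d=np.hypot(P[...,0]-.574,P[...,1]-.0573)
w1=dict(np.load('pics/w1.npz'))
for n,q in(('before',w1),('after',s)):
    P=fcloud(q);d=np.hypot(P[...,0]-.574,P[...,1]-.0573)
    m=(d<.026)&(P[...,2]>.03)&(P[...,2]<.1);p=P[m];print(n,len(p),np.histogram(p[:,2],bins=np.arange(.044,.1,.001))[0])
    for a,b in((0,.0125),(.016,.021)):
        k=(d>a)&(d<b)&(abs(P[...,2]-.054)<.006);print(a,k.sum(),np.median(P[k][:,2]).round(4) if k.any() else None)
t=bot.snapshot('top');Q=cloud(t)
k=(np.hypot(Q[...,0]-.574,Q[...,1]-.0573)<.014)&(Q[...,2]>.23)&(Q[...,2]<.27);print('hub top',np.median(Q[k][:,2]))
u,v=[int(i) for i in proj(s,[.574,.057,.05],True)];print(u,v)
x0=max(u-45,0);y0=max(v-45,0)
a=cv2.resize(s['color'][y0:y0+90,x0:x0+90,::-1],(400,400),interpolation=2);b=cv2.resize(t['color'][160:260,210:310,::-1],(400,400),interpolation=2)
cv2.imwrite('pics/f9.png',np.hstack([a,b]))
"
```

```text
before 1467 [ 24  29  26  25  36 106 180  84  23  22  19  40 123 109  17   2   0   0
   0   0   0   0   0   0   0   0   0   0   0   0   0   0   0   0   0   0
   0   0   0   0   0  10  11  21  18  14  16   8   5  11  15  19  11  11
   9  10]
0 278 0.0566
0.016 244 0.0504
after 1259 [ 17  15  13  27  35 114 182  78   3   0   0   0   0   2  13  12   9   9
  15   9   1   4  10  13  10  12  12  11  14  15  11  11  14   7  14  13
  17  13  11   9  15  12   6  14  12  11  10   7  18   9  10   7   7   9
  10   8]
0 102 0.0505
0.016 201 0.0504
hub top 0.25219564559278296
63 239
```

View pics/f9.png

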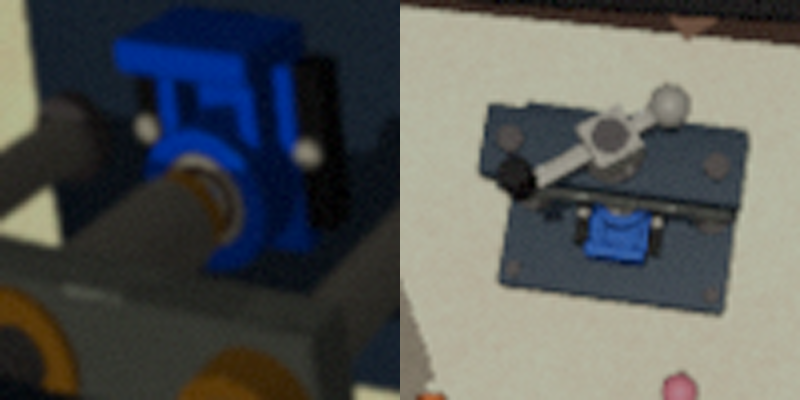

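The bearing top at 50.5 mm is flush with the boss at 50.4 mm. The pad is about 7 mm clear and the hub top is at 252 mm, so the crank is fully seated. Nothing touches the robot, so I hand in.

```bash
python3 -c "
from workcell import bot
print(bot.hand_in())"
```

```text
the job is handed in; nothing more can be done
None
```

The job is done and handed in at about 26 s of the allowed 72 s. I fitted the steel crank fully onto the dark blue press's spindle and wound it clockwise by its knob, about 2.2 turns. I stopped when it bottomed, then wound back about 205°, released the knob and moved the arm clear.

**Last checks:**
- **Bearing:** the wrist camera's depth puts its top at 50.5 mm against 50.4 mm for the boss, so it is flush. Before pressing it read 56.6 mm.
- **Press force:** about 6 N while the bearing slid in, then rising steeply. The highest reading at the knob was 11 N, below the 14 N splitting load.
- **Ram and crank:** the ram pad is about 7 mm above the bearing. The hub top is at 252 mm, so the crank is fully down.

**What disagreed:**
- **Ram start height:** the ram seems to have started at about 85 mm, not the 88 mm stated for fully up. It bottomed about 55° before the 855° that 88 mm would give, and the force and depth readings agree with the earlier stop.
- **Tool tilt:** the tool had tilted about 3° by the end of pressing. This had no visible effect.

I did not measure the bystander objects again after the job.

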